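Set the lantern painter's inks into their colour holders

ROBOT

A 6-joint arm with a two-finger parallel gripper is mounted at the origin on a cart in front of the work surface, level with it; the furniture and walls round the work are solid. World frame = base frame: x ahead of the robot, y to its left, z up, the work surface at z = 0. Lengths are in m, angles in rad, forces in N, time in s.
With the tool pointing down it reaches from about 0.325 to 0.85 m from the base axis. Payload 4.4 kg.
Tool frame: the origin (TCP) lies where the fingers leave the gripper's body, on its centre line; the fingertips stand 97 mm ahead of it and the grasp point (between the pads) lies 78 mm ahead of it; z points along the fingers, y is the line along which they close (so a half turn about z gives the same grasp; the last joint's range is limited). The gripper opens to 94 mm and grips with 3 to 60 N. Pads are 16 mm wide; open, the fingers measure 119 mm over their backs; the gripper's body (75 mm by 177 mm) begins 78 mm behind the grasp point.
Start: joints at [-1.407, 0.207, 1.542, -0, 1.393, -0.15], TCP at [0.178, -0.547, 0.303] pointing down, gripper open.
Joint ranges: [-2.73, 2.73], [-0.86, 2.22], [0.23, 2.46], [-1.11, 4.25], [0.08, 2.63], [-2.82, 2.82]. Speed limits (rad/s): [2.79, 2.79, 3.14, 3.14, 3.14, 3.14].

INTERFACE

Orientations are given as a rotation vector (axis times angle).
In Python, from station import arm gives the robot as it stands.
- The arm moves only by the shell command python3 -m handwheel 'ROWS' [FORCE]. ROWS is text: rows parted by semicolons, each of 7 numbers parted by spaces: the shift along the tool's x, y, z in cm, then the turn, a rotation vector about the tool's x, y, z in degrees, then the closure, from -1 (fully open) to 1 (shut). In form: x y z wx wy wz gripper; .... A call has 1 to 8 rows; each row is the pose to reach, as a shift and turn from the pose commanded when the call began, along the tool's axes at that moment; what a row does not reach only later rows make up. A row lasts 1/10 s, in which the tool goes at most 50 mm and 8.59 degrees, less where a joint would pass 70% of its speed; a pose out of reach is approached as far as the arm can. A call with a gripper value outside its range is refused whole. The fingers move at their own pace and stop on an object; FORCE is the grip in N (left out, the last holds). Time passes only in rows, so rows that repeat a pose let the fingers close. It gives the time, the measured TCP pose, the force, the opening and the grip force at its end, in the units of the state.
- arm.observe(): the state, without advancing time (a new reading comes with each control period).
- arm.grab_frame(name): name is "scene" or "side" or "wrist"; returns the picture (384x512x3 uint8, blue, green, red); there is no depth.
- arm.camera_info(name): a dict with "fx", "fy", "cx", "cy" (pixels), "rvec" (rotation vector, rad) and "tvec" (3), from world to camera coordinates, as OpenCV has them. Camera axes: x right, y down, z forward; pixel columns grow to the right and rows downward; lengths in m; the calibration is good to about 2 mm. A picture is of the moment at which its call begins: read the wrist's pose just before it. camera_info takes no time and is no camera call; for the wrist camera it gives the pose at the moment of the call.
- arm.finish_job(): hands the job in; it is judged then, once.
The state is a dict: "time_s": time; "q": joint angles; "qd": joint speeds; "joint_efforts": joint torques, N m; "tcp_pos": TCP position; "eef_rot": TCP orientation; "contact_force": force on the tool from outside, world axes, zero at the start; "torque": the same for the moment, N m; "opening": opening from 0.0 (shut) to 1.0 (fully open); "gripper_force": force on a finger pad.
Only numpy, scipy, OpenCV 4.12 (cv2) and the standard library are available. Lean on these libraries where they do the work, as an engineer would, in place of code of your own. Each camera call takes 0.05 s, during which the arm holds its last target. There are 200 camera calls.

TASK

Get the bench ready for painting lanterns: pick out the four ink jars and put each one upright into the holder of its own colour - red, black, green, and the plain jar into the white holder - setting each down on the holder's floor rather than dropping it. Leave the two thread spools standing where they are, and do not knock anything over.

Things in the scene. Friction and masses are not known exactly. Their poses are not given: they have to be found in the camera images.
- ink_red_center (a point): round ink jar with screw cap, red band and a red dot on the cap, 46 mm across, 57 mm tall, about 0.12 kg, standing on the table; this point is on its axis half-way up (28.5 mm above its underside); z axis points up through the cap. The cap is fixed; grip the jar by its straight sides
- ink_black_center (a point): round ink jar with screw cap, black band and a black dot on the cap, 50 mm across, 62 mm tall, about 0.12 kg, standing on the table; this point is on its axis half-way up (31 mm above its underside); z axis points up through the cap. The cap is fixed; grip the jar by its straight sides
- ink_green_center (a point): round ink jar with screw cap, dark green band and a dark green dot on the cap, 44 mm across, 54 mm tall, about 0.12 kg, standing on the table; this point is on its axis half-way up (27 mm above its underside); z axis points up through the cap. The cap is fixed; grip the jar by its straight sides
- ink_white_center (a point): round ink jar with screw cap, no coloured band and no dot (plain off-white all over), 42 mm across, 52 mm tall, about 0.12 kg, standing on the table; this point is on its axis half-way up (26 mm above its underside); z axis points up through the cap. The cap is fixed; grip the jar by its straight sides
- holder_red_floor (a point): the red holder: low round open cup of red plastic with a cork disc on its floor, fixed to the table, 78 mm across outside, well 69 mm across and 9 mm deep, rim 13 mm above the table; this point is the centre of the well's floor, 4 mm above the table; z up
- holder_black_floor (a point): the black holder: low round open cup of black plastic with a cork disc on its floor, fixed to the table, 78 mm across outside, well 69 mm across and 9 mm deep, rim 13 mm above the table; this point is the centre of the well's floor, 4 mm above the table; z up
- holder_green_floor (a point): the green holder: low round open cup of green plastic with a cork disc on its floor, fixed to the table, 78 mm across outside, well 69 mm across and 9 mm deep, rim 13 mm above the table; this point is the centre of the well's floor, 4 mm above the table; z up
- holder_white_floor (a point): the white holder: low round open cup of white plastic with a cork disc on its floor, fixed to the table, 78 mm across outside, well 69 mm across and 9 mm deep, rim 13 mm above the table; this point is the centre of the well's floor, 4 mm above the table; z up
- spool_red: wooden spool of red thread, 38 mm across, 42 mm tall, standing loose on the table; not an ink jar, to be left alone; origin at the centre of its underside, z up
- spool_navy: wooden spool of navy thread, 38 mm across, 42 mm tall, standing loose on the table; not an ink jar, to be left alone; origin at the centre of its underside, z up

How it is judged:
By the outcome, as a careful person would: the job done as asked, in the order asked, and still so for the second after the job is handed in, with the robot touching nothing.
It also fails if it takes over 104 s, if anything falls off the work surface, if the arm or the gripper's body presses on something with over 40 N, if the wrist force passes 120 N, or if a joint passes its speed limit or range.

## Working session

There is one attempt and no reset: what is moved stays moved. The work goes in short steps, Python scripts to look and compute and a shell command to move; the robot and the scene stay as the last step left them, time stands still between calls to the robot, and variables do not carry over. Pictures are saved under pics/ and viewed, at most 14 in all, crops included, and the job is handed in when it is done.

```bash
mkdir -p pics; python3 - <<'E'
from station import arm
import cv2,numpy as np
for n in("scene","side"):
    cv2.imwrite(f"pics/{n}0.png",arm.grab_frame(n)); print(n,arm.camera_info(n))
print(arm.observe()); print(arm.camera_info("wrist"))
E
```

```text
scene {'fx': 348.6714778914892, 'fy': 348.6714778914892, 'cx': 261.5769012267421, 'cy': 198.18004716999604, 'rvec': array([ 1.04589552, -2.4049383 ,  1.01486035]), 'tvec': array([0.30013868, 0.28211981, 0.69425894])}
side {'fx': 376.30464411328245, 'fy': 376.30464411328245, 'cx': 255.36827737508168, 'cy': 189.7651663691414, 'rvec': array([ 1.94526813, -0.26774917,  0.17439751]), 'tvec': array([-0.47048338,  0.08542176,  0.89941453])}
{'time_s': 0.1, 'q': array([-1.40648984e+00,  2.07329267e-01,  1.54279285e+00, -1.48015342e-05,
        1.39349555e+00, -1.50485735e-01]), 'qd': array([-0.00026245, -0.00141172, -0.00264245,  0.00121635,  0.00040043,
       -0.00071487]), 'joint_efforts': array([ 4.10551620e-04, -3.71863675e+01, -2.82293022e+01,  7.01281428e-02,
        3.12066218e-02, -5.17505850e-05]), 'tcp_pos': array([ 0.17793726, -0.54622089,  0.30161851]), 'eef_rot': array([-3.10075827e+00, -4.92122029e-01,  4.48329992e-05]), 'contact_force': array([-0.68485636, -0.66190668, -0.26516808]), 'torque': array([ 0.01156504, -0.00469292,  0.0264746 ]), 'gripper_force': 0.0, 'opening': 0.9971046444479056}
{'fx': 290.00886377375997, 'fy': 290.00886377375997, 'cx': 256.69945736584526, 'cy': 194.69150805186035, 'rvec': array([-2.34758966,  1.70362274,  0.24816694]), 'tvec': array([-0.57384167, -0.02886324,  0.3927177 ])}
```

View pics/scene0.png

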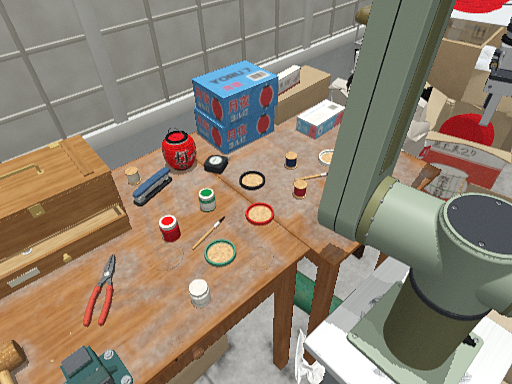

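View pics/side0.png

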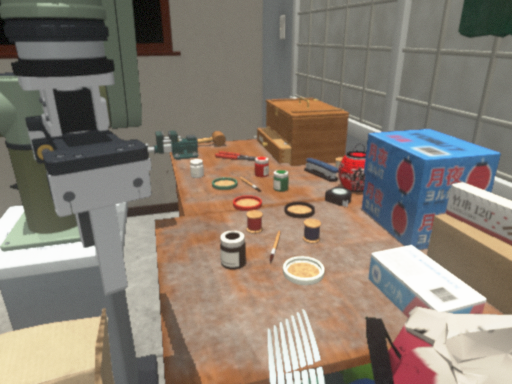

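The scene view shows the red jar at (169,228), the green jar at (207,198), the white jar at (200,292), the red holder at (260,213), the black holder at (252,180) and the green holder at (220,252). The white holder, at (327,157), is partly hidden. The side view shows the black jar at (233,250), the white holder at (304,270), and the spools at (255,220) and (312,230).

I'll measure by segmenting the cork discs, on the plane z=4 mm, and by taking cap and body outlines from the crops.

```bash
cat > h.py <<'E'
import cv2,numpy as np
from station import arm
def ray(info,u,v,z):
    R=cv2.Rodrigues(np.array(info["rvec"]))[0];t=np.array(info["tvec"])
    K=np.array([[info["fx"],0,info["cx"]],[0,info["fy"],info["cy"]],[0,0,1]])
    c=-R.T@t; d=R.T@np.linalg.solve(K,[u,v,1.]); return c+d*(z-c[2])/d[2]
def proj(info,p):
    K=np.array([[info["fx"],0,info["cx"]],[0,info["fy"],info["cy"]],[0,0,1]])
    return cv2.projectPoints(np.array([p],float),np.array(info["rvec"]),np.array(info["tvec"]),K,None)[0][0,0]
E
python3 - <<'E'
from h import *
s=cv2.imread("pics/scene0.png"); d=cv2.imread("pics/side0.png")
cv2.imwrite("pics/sc.png",cv2.resize(s[140:310,150:350],None,fx=3.5,fy=3.5,interpolation=cv2.INTER_NEAREST)) 
cv2.imwrite("pics/sd.png",cv2.resize(d[150:290,180:360],None,fx=4.2,fy=4.2,interpolation=cv2.INTER_NEAREST))
S=arm.camera_info("scene");D=arm.camera_info("side")
for n,I,u,v,z in [("rj",S,169,219,.057),("rj",D,261.5,158,.057),("gj",S,207,191,.054),("gj",D,281,172,.054),("wj",S,200,282,.052),("wj",D,196.5,161,.052),("bj",D,233,236,.062),
 ("rh",S,260,213,.004),("rh",D,248,204,.004),("bh",S,252,180,.004),("bh",D,299,210,.004),("gh",S,220,252,.004),("gh",D,225,184,.004),("wh",D,304,270,.004),("wh",S,327,157,.004),("sr",S,300,182,.042),("sr",D,255,212,.042),("sn",S,291,155,.042),("sn",D,312,221,.042)]:
    print(n,ray(I,u,v,z)[:2].round(3))
E
```

```text
rj [0.565 0.198]
rj [0.566 0.205]
gj [0.587 0.067]
gj [0.585 0.07 ]
wj [0.367 0.246]
wj [0.364 0.247]
bj [ 0.368 -0.273]
rh [ 0.464 -0.013]
rh [ 0.464 -0.013]
bh [ 0.581 -0.088]
bh [ 0.581 -0.085]
gh [0.434 0.147]
gh [0.434 0.147]
wh [ 0.491 -0.337]
wh [ 0.499 -0.337]
sr [ 0.448 -0.152]
sr [ 0.448 -0.142]
sn [ 0.552 -0.224]
sn [ 0.556 -0.22 ]
```

View pics/sc.png

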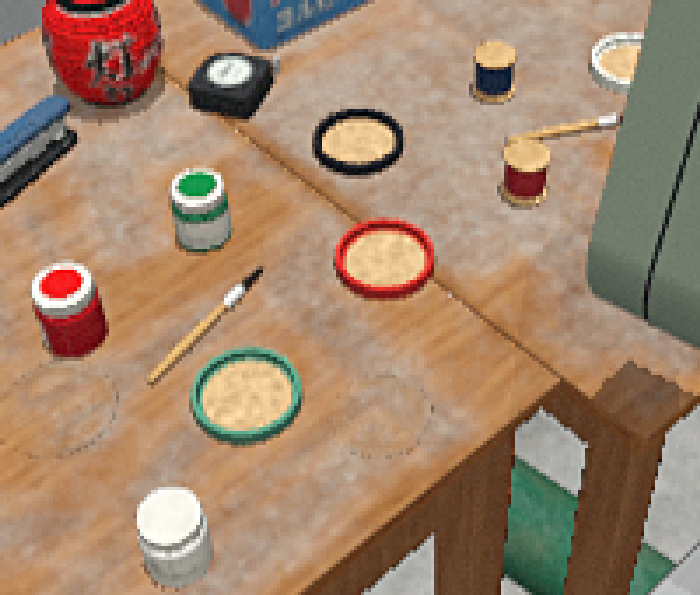

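View pics/sd.png

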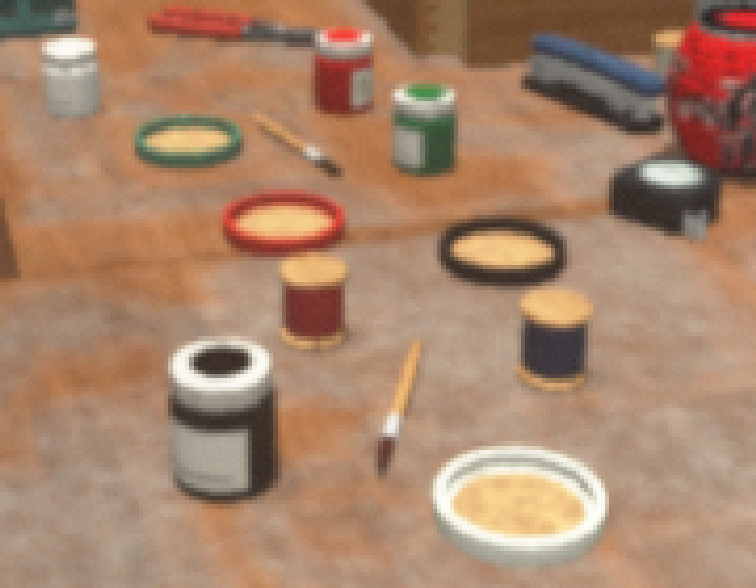

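The crops give dot centres in scene pixels: red (167.5,221), green (206,192.5). In side pixels they are red (261.7,158.6), green (281.4,172), black (232.6,235.7) and the white cap (196.4,161). The two views agree to within a few mm. I'll move toward the red jar first and square the tool on the way.

```bash
python3 -m handwheel '5 -5 0 0 0 9 -1;10 -10 0 0 0 18 -1;14 -14 0 0 0 18 -1;17 -17 0 0 0 18 -1;21 -21 0 0 0 18 -1;24 -24 0 0 0 18 -1;28 -28 0 0 0 18 -1;28 -28 0 0 0 18 -1' 20
python3 - <<'E'
from h import *
S=arm.camera_info("scene");D=arm.camera_info("side")
for n,I,u,v,z in [("rj",S,167.5,221.1,.057),("rj",D,261.7,158.6,.057),("gj",S,206.3,192.6,.054),("gj",D,281.4,171.9,.054),("wj",S,198.6,287,.052),("wj",D,196.4,161,.052),("bj",D,232.6,235.7,.062),("wh",D,180+522/4.2,150+505/4.2,.004),("rh",S,150+385/3.5,140+258/3.5,.008),("rh",D,180+284/4.2,150+220/4.2,.006),
("gh",S,150+246/3.5,140+394/3.5,.006),("gh",D,180+189/4.2,150+140/4.2,.006),("bh",S,150+359/3.5,140+142/3.5,.006),("bh",D,180+502/4.2,150+250/4.2,.006),("lantern",S,180,168,0),("tape",S,150+230/3.5,140+100/3.5,.02),("sr",S,150+525/3.5,140+152/3.5,.042),("sr",D,180+314/4.2,150+267/4.2,.042),("sn",S,150+495/3.5,140+54/3.5,.042),("sn",D,180+557/4.2,150+308/4.2,.042)]:
    print(n,ray(I,u,v,z)[:2].round(3))
o=arm.observe(); I=arm.camera_info("wrist"); R=cv2.Rodrigues(I["rvec"])[0]
print("cam off",-R.T@I["tvec"]-o["tcp_pos"],R[2],o["q"].round(2))
E
```

```text
time_s: 0.9
tcp_pos: [0.3578, -0.1916, 0.3024]
eef_rot: [-3.141, -0.001, -0.0]
contact_force: [1.4, -0.8, 0.6]
opening: 0.998
gripper_force: 0.0
rj [0.562 0.205]
rj [0.565 0.199]
gj [0.583 0.072]
gj [0.586 0.07 ]
wj [0.36  0.255]
wj [0.364 0.247]
bj [ 0.368 -0.272]
wh [ 0.491 -0.338]
rh [ 0.459 -0.009]
rh [ 0.465 -0.007]
gh [0.43  0.149]
gh [0.434 0.148]
bh [ 0.576 -0.086]
bh [ 0.581 -0.087]
lantern [0.785 0.035]
tape [ 0.683 -0.031]
sr [ 0.444 -0.147]
sr [ 0.445 -0.15 ]
sn [ 0.55  -0.223]
sn [ 0.553 -0.231]
cam off [0.08333499 0.00021246 0.0820744 ] [-2.82844358e-01  2.17934590e-04 -9.59165795e-01] [-0.71 -0.17  1.93  0.    1.39  0.86]
```

```bash
python3 -m handwheel '2 -4.5 0 0 0 0 -1;5 -9 0 0 0 0 -1;7 -13.5 0 0 0 0 -1;9 -18 0 0 0 0 -1;12 -23 0 0 0 0 -1;14 -27 0 0 0 0 -1;16 -31 0 0 0 0 -1;18 -35 0 0 0 0 -1' 
python3 -m handwheel '2.5 -4 0 0 0 0 -1;2.5 -4 0 0 0 0 -1;2.5 -4 0 0 0 0 -1' 
python3 - <<'E'
from h import *
o=arm.observe(); I=arm.camera_info("wrist"); cv2.imwrite("pics/w1.png",arm.grab_frame("wrist"))
s=arm.grab_frame("scene");cv2.imwrite("pics/s1.png",s)
print(o["tcp_pos"])
for n,p in dict(rj=(.564,.201,.057),gj=(.585,.071,.054),gh=(.432,.148,.004),wj=(.363,.25,.052)).items(): print(n,proj(I,p))
np.save("w1.npy",I)
E
```

```text
time_s: 1.7
tcp_pos: [0.5377, 0.1587, 0.3021]
eef_rot: [3.142, 0.003, -0.001]
contact_force: [0.8, -0.6, 1.3]
opening: 1.003
gripper_force: 0.0
time_s: 2.0
tcp_pos: [0.5619, 0.1969, 0.3014]
eef_rot: [3.141, 0.004, -0.004]
contact_force: [-1.0, -0.4, 0.2]
opening: 1.003
gripper_force: 0.0
[0.56190586 0.1969039  0.30136698]
rj [253.15093971 181.73324283]
gj [366.38562137 163.61382311]
gh [289.82772962 260.63497928]
wj [217.59360427 323.02009655]
```

View pics/w1.png

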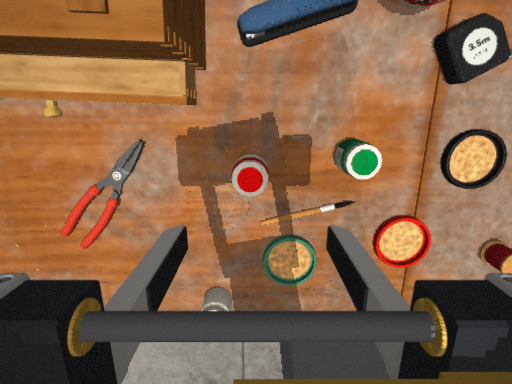

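The wrist view shows the red dot at about (250,180), the green dot at (365,160) and the corks: green (290,260), red (402,241), black (474,159). The white jar is partly behind the bar at (217,300). Next I'll take exact centroids by mask.

```bash
cat >> h.py <<'E'
def blob(img,lo,hi,near,rad,z,info):
    """centroid of hsv-masked blob nearest to a pixel -> point on plane z"""
    m=cv2.inRange(cv2.cvtColor(img,cv2.COLOR_BGR2HSV),lo,hi)
    k=np.zeros_like(m); cv2.circle(k,near,rad,255,-1); m=cv2.morphologyEx(m&k,cv2.MORPH_OPEN,np.ones((3,3)))
    cs=cv2.findContours(m,cv2.RETR_EXTERNAL,cv2.CHAIN_APPROX_NONE)[0]
    c=max(cs,key=cv2.contourArea); (u,v),ax,a=cv2.fitEllipse(cv2.convexHull(c))
    return (round(u,1),round(v,1)),np.round(ax,1),ray(info,u,v,z)[:2].round(4)
CORK=((8,40,120),(28,170,255)); RED=((0,200,150),(5,255,255)); GRN=((50,120,60),(85,255,255))
E
python3 - <<'E'
from h import *
I=np.load("w1.npy",allow_pickle=True).item(); w=cv2.imread("pics/w1.png"); h=cv2.cvtColor(w,cv2.COLOR_BGR2HSV)
print(h[180,250],h[160,366],h[241,402],h[214,402],h[241,377],h[180,269])
print("rj",blob(w,(0,150,120),(8,255,255),(250,180),14,.057,I))
print("gj",blob(w,(60,120,60),(85,255,255),(365,160),14,.054,I))
for n,c in dict(rh=(402,241),bh=(474,159),gh=(290,260)).items(): print(n,blob(w,(8,40,90),(28,200,255),c,22 if n!='bh' else 25,.004,I))
print("rh rim",blob(w,(0,150,120),(6,255,255),(402,241),33,.011,I))
print("gh rim",blob(w,(60,80,30),(95,255,255),(290,260),30,.011,I))
E
```

```text
[  1 249 199] [ 73 237 144] [ 18 132 242] [ 12  98 162] [  3 240 236] [ 14 176 100]
rj ((249.7, 178.5), array([21.4, 25.4]), array([0.5679, 0.205 ]))
gj ((364.6, 161.7), array([23.6, 25.6]), array([0.5872, 0.0732]))
rh ((401.2, 240.4), array([37. , 43.9]), array([ 0.4648, -0.0104]))
bh ((472.9, 158.2), array([42.3, 50.6]), array([ 0.5833, -0.0876]))
gh ((289.1, 259.4), array([37.3, 42.3]), array([0.434 , 0.1491]))
rh rim ((410.7, 238.7), array([39.3, 43.2]), array([ 0.4707, -0.0196]))
gh rim ((289.3, 260.2), array([49.7, 52.9]), array([0.4366, 0.1497]))
```

```bash
python3 -m handwheel '0.4 -0.6 4 0 0 0 -1;0.4 -0.6 8 0 0 0 -1;0.4 -0.6 12 0 0 0 -1;0.4 -0.6 15 0 0 0 -1;0.4 -0.6 17 0 0 0 -1;0.4 -0.6 18.3 0 0 0 -1;0.4 -0.6 19 0 0 0 -1;0.4 -0.6 19 0 0 0 -1' 20
python3 -m handwheel '0 0 0 0 0 0 0;0 0 0 0 0 0 0;0 0 0 0 0 0 0.3;0 0 0 0 0 0 1;0 0 0 0 0 0 1;0 0 0 0 0 0 1;0 0 0 0 0 0 1;0 0 0 0 0 0 1' 20
python3 -m handwheel '0 0 0 0 0 0 1;0 0 0 0 0 0 1;0 0 0 0 0 0 1' 20
```

```text
time_s: 2.9
tcp_pos: [0.5661, 0.2016, 0.1126]
eef_rot: [3.141, -0.001, -0.001]
contact_force: [-0.8, -0.1, -0.3]
opening: 1.0
gripper_force: 0.0
time_s: 3.7
tcp_pos: [0.5664, 0.2025, 0.1127]
eef_rot: [-3.141, -0.001, -0.0]
contact_force: [-0.1, 0.7, 0.5]
opening: 0.473
gripper_force: 20.0
time_s: 4.0
tcp_pos: [0.5664, 0.2025, 0.1128]
eef_rot: [-3.141, -0.001, -0.0]
contact_force: [0.5, 1.7, 1.0]
opening: 0.474
gripper_force: 20.0
```

```bash
python3 -m handwheel '0 0 -1 0 0 0 1;0 0 -3 0 0 0 1;0 0 -6 0 0 0 1;0 0 -9 0 0 0 1;-1.2 2.5 -9 0 0 0 1;-2.7 5.5 -9 0 0 0 1;-4 8.5 -9 0 0 0 1;-5.5 11.5 -9 0 0 0 1' 
python3 -m handwheel '-1.3 3 0 0 0 0 1;-2.7 6 0 0 0 0 1;-3.9 8.3 0 0 0 0 1;-4.7 9.75 0 0 0 0 1;-4.7 9.75 0 0 0 0 1;-4.7 9.75 0 0 0 0 1;-4.7 9.75 0 0 0 0 1' 
python3 - <<'E'
from h import *
o=arm.observe(); I=arm.camera_info("wrist"); w=arm.grab_frame("wrist")
cv2.imwrite("pics/w2.png",w); np.save("w2.npy",I)
p=o["tcp_pos"];print(o["opening"],p,proj(I,(p[0],p[1],p[2]-.078+.024)),proj(I,(.4645,-.010,.004)))
E
```

```text
time_s: 4.8
tcp_pos: [0.5107, 0.086, 0.2031]
eef_rot: [3.141, 0.002, 0.0]
contact_force: [0.3, -1.1, -1.4]
opening: 0.476
gripper_force: 20.0
time_s: 5.5
tcp_pos: [0.4648, -0.0098, 0.2029]
eef_rot: [-3.142, -0.002, -0.001]
contact_force: [-0.4, 0.8, -1.1]
opening: 0.472
gripper_force: 20.0
0.4723205916822657 [ 0.4648327  -0.0097614   0.20292471] [257.0831568  272.72071072] [257.17169463 195.52342807]
```

View pics/w2.png

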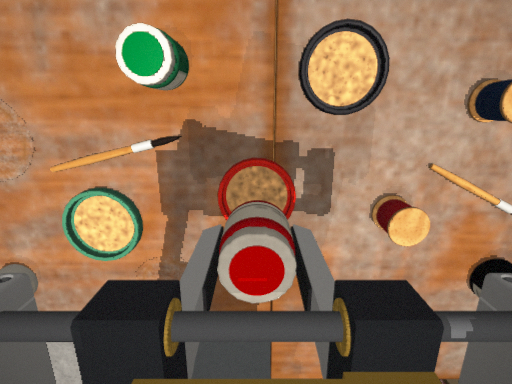

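The wrist view shows the held red dot at (257,271), as predicted, and the red holder centred below at (257,195). I'll lower the jar gently.

```bash
python3 -m handwheel '0 0 2 0 0 0 1;0 0 4.5 0 0 0 1;0 0 6.5 0 0 0 1;0 0 7.7 0 0 0 1;0 0 8.2 0 0 0 1;0 0 8.4 0 0 0 1;0 0 8.5 0 0 0 1;0 0 8.5 0 0 0 1' 
python3 -m handwheel '0 0 0.05 0 0 0 1;0 0 0.1 0 0 0 1;0 0 0.1 0 0 0 1'
python3 - <<'E'
from h import *
I=np.load("w2.npy",allow_pickle=True).item(); w=cv2.imread("pics/w2.png")
print("gj",blob(w,(60,120,60),(85,255,255),(143,53),26,.054,I))
for n,c,r in (("bh",(344,69),44),("gh",(103,223),38)): print(n,blob(w,(8,40,90),(28,200,255),c,r,.004,I))
print("sr",ray(I,410,227,.042))
E
```

```text
time_s: 6.35
tcp_pos: [0.4652, -0.0103, 0.1184]
eef_rot: [3.141, 0.001, 0.003]
contact_force: [-0.3, -1.0, -1.8]
opening: 0.475
gripper_force: 20.0
time_s: 6.65
tcp_pos: [0.4646, -0.0103, 0.1169]
eef_rot: [3.142, 0.001, 0.001]
contact_force: [0.4, -0.7, -1.7]
opening: 0.475
gripper_force: 20.0
gj ((142.2, 53.4), array([39.5, 45.8]), array([0.5869, 0.0738]))
bh ((342.4, 68.3), array([69.2, 77.3]), array([ 0.5834, -0.0861]))
gh ((103.5, 223.4), array([51.8, 62.8]), array([0.434 , 0.1498]))
sr [ 0.44635832 -0.14798428  0.042     ]
```

```bash
python3 -m handwheel '0 0 0.05 0 0 0 1;0 0 0.05 0 0 0 1;0 0 0.05 0 0 0 1'; python3 -m handwheel '0 0 0.05 0 0 0 1;0 0 0.05 0 0 0 1;0 0 0.05 0 0 0 1'
```

```text
time_s: 6.95
tcp_pos: [0.4646, -0.0103, 0.1167]
eef_rot: [3.141, 0.001, 0.0]
contact_force: [-2.4, 0.3, 5.2]
opening: 0.478
gripper_force: 20.0
time_s: 7.25
tcp_pos: [0.4647, -0.0103, 0.1167]
eef_rot: [3.141, 0.001, 0.0]
contact_force: [-3.3, 0.3, 8.4]
opening: 0.481
gripper_force: 20.0
```

```bash
python3 -m handwheel '0 0 0 0 0 0 -0.05;0 0 0 0 0 0 -0.2;0 0 0 0 0 0 -0.5;0 0 0 0 0 0 -1;0 0 0 0 0 0 -1;0 0 -2 0 0 0 -1;0 0 -6 0 0 0 -1;0 0 -10 0 0 0 -1' 
python3 -m handwheel '-1.7 4.5 -1 0 0 0 -1;-3.3 9 -2 0 0 0 -1;-5 13.5 -3 0 0 0 -1;-6.6 18 -3 0 0 0 -1;-8.3 22.5 -3 0 0 0 -1;-9.7 26.2 -3 0 0 0 -1;-9.7 26.2 -3 0 0 0 -1;-9.7 26.2 -3 0 0 0 -1' 
python3 - <<'E'
from h import *
o=arm.observe(); I=arm.camera_info("wrist"); w=arm.grab_frame("wrist")
cv2.imwrite("pics/w3.png",w); np.save("w3.npy",I); cv2.imwrite("pics/s3.png",arm.grab_frame("scene"))
p=o["tcp_pos"];print(p,proj(I,(.368,-.272,.062)),proj(I,(.491,-.338,.004)))
E
```

```text
time_s: 8.05
tcp_pos: [0.4635, -0.0101, 0.2158]
eef_rot: [-3.141, -0.001, 0.005]
contact_force: [0.7, 0.3, -0.6]
opening: 0.996
gripper_force: 0.0
time_s: 8.85
tcp_pos: [0.3672, -0.2728, 0.2454]
eef_rot: [-3.141, 0.003, 0.0]
contact_force: [-0.2, -0.1, -0.9]
opening: 0.999
gripper_force: 0.0
[ 0.36717013 -0.27277348  0.24541699] [256.28710415 198.85992392] [320.25732611  67.99832912]
```

View pics/w3.png

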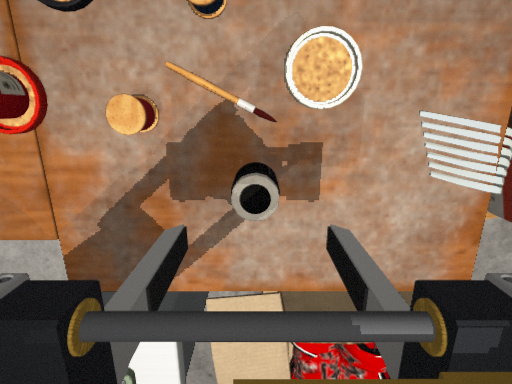

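The wrist view shows the black dot at (256,197), on target, and the white holder at (323,67). Now the grasp.

```bash
python3 -m handwheel '0.1 0 3 0 0 0 -1;0.1 0 6 0 0 0 -1;0.1 0 9 0 0 0 -1;0.1 0 11 0 0 0 -1;0.1 0 12.5 0 0 0 -1;0.1 0 13.2 0 0 0 -1;0.1 0 13.2 0 0 0 -0.1;0.1 0 13.2 0 0 0 -0.1' 20
python3 -m handwheel '0 0 0 0 0 0 0;0 0 0 0 0 0 0.3;0 0 0 0 0 0 1;0 0 0 0 0 0 1;0 0 0 0 0 0 1;0 0 0 0 0 0 1;0 0 0 0 0 0 1;0 0 0 0 0 0 1' 20
python3 - <<'E'
from h import *
I=np.load("w3.npy",allow_pickle=True).item(); w=cv2.imread("pics/w3.png")
print("wh",blob(w,*((8,40,90),(28,200,255)),(323,66),34,.004,I))
print("bj",blob(w,(0,0,0),(180,255,60),(256,197),15,.062,I))
print("sr",ray(I,126,114,.042))
E
```

```text
time_s: 9.75
tcp_pos: [0.3693, -0.2721, 0.1143]
eef_rot: [3.141, 0.003, 0.001]
contact_force: [0.6, -0.6, 0.6]
opening: 0.865
gripper_force: 0.0
time_s: 10.55
tcp_pos: [0.3687, -0.2724, 0.114]
eef_rot: [3.141, 0.001, 0.0]
contact_force: [0.1, 1.7, 6.0]
opening: 0.52
gripper_force: 20.0
wh ((321.7, 67.9), array([59.7, 64.6]), array([ 0.4911, -0.3395]))
bj ((255.5, 198.0), array([27.4, 29.5]), array([ 0.3688, -0.2712]))
sr [ 0.44626348 -0.14849203  0.042     ]
```

```bash
python3 -m handwheel '0 0 -1 0 0 0 1;0 0 -3 0 0 0 1;0 0 -6 0 0 0 1;0 0 -9 0 0 0 1;2 -1.7 -9.5 0 0 0 1;4.5 -3.9 -9.5 0 0 0 1;7 -6.1 -9.5 0 0 0 1;9.5 -8.3 -9.5 0 0 0 1' 
python3 -m handwheel '2.5 -2.2 0 0 0 0 1;5 -4.4 0 0 0 0 1;7.5 -6.5 0 0 0 0 1;10 -8.7 0 0 0 0 1;11.5 -10 0 0 0 0 1;11.9 -10.3 0 0 0 0 1;11.9 -10.3 0 0 0 0 1;11.9 -10.3 0 0 0 0 1' 
python3 - <<'E'
from h import *
o=arm.observe(); I=arm.camera_info("wrist"); w=arm.grab_frame("wrist")
cv2.imwrite("pics/w4.png",w); np.save("w4.npy",I)
p=o["tcp_pos"];print(o["opening"],p,proj(I,(p[0],p[1],p[2]-.078+.026)),proj(I,(.583,-.0865,.004)))
try: print("bj",blob(w,(0,0,0),(180,255,60),(257,276),22,p[2]-.052,I))
except Exception as e: print(e)
E
```

```text
time_s: 11.35
tcp_pos: [0.4642, -0.1884, 0.2089]
eef_rot: [3.141, 0.0, 0.0]
contact_force: [-0.1, -0.5, -0.5]
opening: 0.514
gripper_force: 20.0
time_s: 12.15
tcp_pos: [0.5816, -0.0868, 0.2083]
eef_rot: [3.141, 0.0, -0.002]
contact_force: [-0.1, 0.0, -1.1]
opening: 0.514
gripper_force: 20.0
0.5137139409807221 [ 0.58162517 -0.08675728  0.20830889] [257.0499576  274.60035447] [256.6218073  192.08123981]
bj ((257.0, 276.0), array([43.8, 43.8]), array([ 0.5808, -0.0867]))
```

View pics/w4.png

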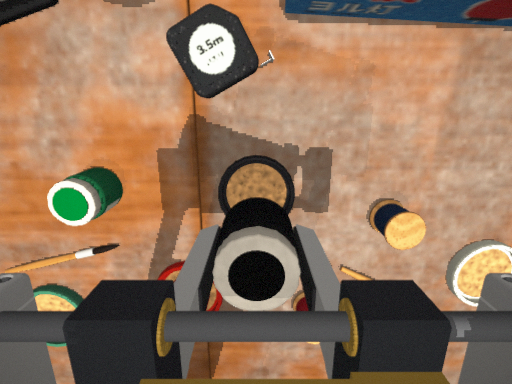

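The wrist view shows the black dot at (257,276), upright in the grip, with the black holder at (257,191) below. Lowering.

```bash
python3 -m handwheel '0.1 0 2 0 0 0 1;0.1 0 4.5 0 0 0 1;0.1 0 6.5 0 0 0 1;0.1 0 8 0 0 0 1;0.1 0 8.6 0 0 0 1;0.1 0 8.8 0 0 0 1;0.1 0 8.9 0 0 0 1;0.1 0 8.9 0 0 0 1' 
python3 -m handwheel '0 0 0.05 0 0 0 1;0 0 0.1 0 0 0 1;0 0 0.1 0 0 0 1'
python3 -m handwheel '0 0 0.05 0 0 0 1;0 0 0.05 0 0 0 1'
```

```text
time_s: 13.0
tcp_pos: [0.5842, -0.0864, 0.1206]
eef_rot: [3.141, 0.001, 0.003]
contact_force: [0.4, 0.6, -0.9]
opening: 0.516
gripper_force: 20.0
time_s: 13.3
tcp_pos: [0.5837, -0.0862, 0.119]
eef_rot: [3.141, 0.001, 0.001]
contact_force: [-0.3, 0.6, -1.0]
opening: 0.514
gripper_force: 20.0
time_s: 13.5
tcp_pos: [0.5834, -0.0861, 0.1181]
eef_rot: [-3.142, -0.001, 0.0]
contact_force: [0.6, -0.4, -1.1]
opening: 0.516
gripper_force: 20.0
```

```bash
python3 -m handwheel '0 0 0.05 0 0 0 1;0 0 0.05 0 0 0 1;0 0 0.05 0 0 0 1'; python3 -m handwheel '0 0 0.05 0 0 0 1;0 0 0.05 0 0 0 1;0 0 0.05 0 0 0 1'
```

```text
time_s: 13.8
tcp_pos: [0.5835, -0.0862, 0.118]
eef_rot: [-3.142, -0.001, 0.0]
contact_force: [-2.2, 0.3, 2.7]
opening: 0.511
gripper_force: 20.0
time_s: 14.1
tcp_pos: [0.5836, -0.0862, 0.118]
eef_rot: [-3.142, -0.001, 0.0]
contact_force: [-2.7, 0.9, 6.0]
opening: 0.517
gripper_force: 20.0
```

```bash
python3 -m handwheel '0 0 0 0 0 0 -0.1;0 0 0 0 0 0 -0.25;0 0 0 0 0 0 -0.5;0 0 0 0 0 0 -1;0 0 0 0 0 0 -1;0 0 -2 0 0 0 -1;0 0 -6 0 0 0 -1;0 0 -10 0 0 0 -1' 
python3 -m handwheel '0.1 -4 0 0 0 0 -1;0.2 -8 0 0 0 0 -1;0.3 -12 0 0 0 0 -1;0.3 -15 0 0 0 0 -1;0.3 -15.9 0 0 0 0 -1;0.3 -15.9 0 0 0 0 -1;0.3 -15.9 0 0 0 0 -1'
python3 - <<'E'
from h import *
o=arm.observe(); I=arm.camera_info("wrist"); w=arm.grab_frame("wrist"); cv2.imwrite("pics/w5.png",w)
p=o["tcp_pos"];q=proj(I,(.587,.0735,.054));print(p,q)
print("gj",blob(w,(60,120,60),(85,255,255),tuple(int(x) for x in q),26,.054,I))
E
```

```text
time_s: 14.9
tcp_pos: [0.5827, -0.0859, 0.217]
eef_rot: [-3.141, -0.001, 0.004]
contact_force: [0.1, -0.2, 0.5]
opening: 0.994
gripper_force: 0.0
time_s: 15.6
tcp_pos: [0.5865, 0.0719, 0.2171]
eef_rot: [3.141, 0.001, -0.0]
contact_force: [-0.3, -0.4, 0.4]
opening: 1.0
gripper_force: 0.0
[0.58648214 0.07191118 0.21705031] [254.99024818 205.98092632]
gj ((254.9, 206.3), array([30.6, 32.4]), array([0.5867, 0.0736]))
```

View pics/w5.png

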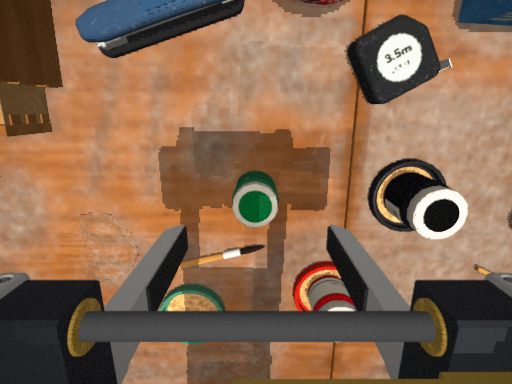

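The wrist view shows the green dot at (255,206), on target. The black jar stands in its holder at (410,205), and the red jar is in its own at (325,290).

```bash
python3 -m handwheel '0 -0.15 3 0 0 0 -1;0 -0.15 6 0 0 0 -1;0 -0.15 8.5 0 0 0 -1;0 -0.15 10 0 0 0 -1;0 -0.15 10.6 0 0 0 -0.3;0 -0.15 10.6 0 0 0 -0.1;0 -0.15 10.6 0 0 0 0;0 -0.15 10.6 0 0 0 0' 20
python3 -m handwheel '0 0 0 0 0 0 0.15;0 0 0 0 0 0 0.3;0 0 0 0 0 0 1;0 0 0 0 0 0 1;0 0 0 0 0 0 1;0 0 0 0 0 0 1;0 0 0 0 0 0 1;0 0 0 0 0 0 1' 20
```

```text
time_s: 16.45
tcp_pos: [0.5876, 0.0742, 0.1127]
eef_rot: [3.142, 0.001, 0.005]
contact_force: [0.2, 0.3, 0.7]
opening: 0.696
gripper_force: 0.0
time_s: 17.25
tcp_pos: [0.5867, 0.0743, 0.1116]
eef_rot: [3.141, 0.001, 0.001]
contact_force: [-1.1, -0.1, 5.3]
opening: 0.451
gripper_force: 20.1
```

```bash
python3 -m handwheel '0 0 -1 0 0 0 1;0 0 -3 0 0 0 1;0 0 -6 0 0 0 1;0 0 -9 0 0 0 1;-2 -1 -9 0 0 0 1;-5 -2.4 -9 0 0 0 1;-8 -3.9 -9 0 0 0 1;-11 -5.4 -9 0 0 0 1' 
python3 -m handwheel '-2.5 -1.3 0 0 0 0 1;-3.9 -1.9 0 0 0 0 1;-4.3 -2.1 0 0 0 0 1;-4.3 -2.1 0 0 0 0 1;-4.3 -2.1 0 0 0 0 1' 
python3 - <<'E'
from h import *
o=arm.observe(); I=arm.camera_info("wrist"); w=arm.grab_frame("wrist")
cv2.imwrite("pics/w6.png",w)
p=o["tcp_pos"];print(o["opening"],p,proj(I,(p[0],p[1],p[2]-.0576)),proj(I,(.434,.1495,.004)))
E
```

```text
time_s: 18.05
tcp_pos: [0.4747, 0.1287, 0.2008]
eef_rot: [-3.141, -0.0, 0.002]
contact_force: [-1.2, 0.7, -1.3]
opening: 0.447
gripper_force: 20.0
time_s: 18.55
tcp_pos: [0.4346, 0.1489, 0.2015]
eef_rot: [3.142, 0.0, 0.002]
contact_force: [-0.4, -0.2, -1.3]
opening: 0.452
gripper_force: 20.0
0.45223512683535205 [0.43455883 0.14893864 0.20152183] [257.05470874 269.26357308] [256.35047378 196.35646722]
```

View pics/w6.png

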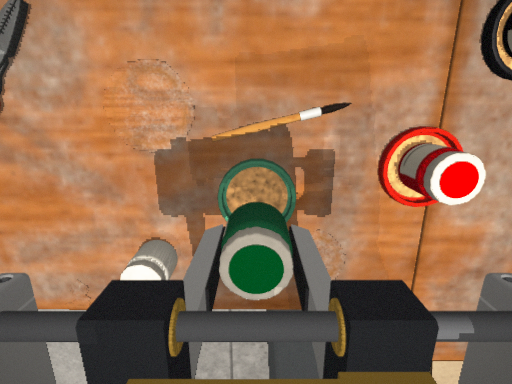

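The wrist view shows the green dot at (257,270), with its holder below at (257,196) and the white jar at (150,265).

```bash
python3 -m handwheel '0 0 2 0 0 0 1;0 0 4.5 0 0 0 1;0 0 6.5 0 0 0 1;0 0 7.7 0 0 0 1;0 0 8.2 0 0 0 1;0 0 8.4 0 0 0 1;0 0 8.5 0 0 0 1;0 0 8.5 0 0 0 1' 
python3 -m handwheel '0 0 0.05 0 0 0 1;0 0 0.1 0 0 0 1;0 0 0.1 0 0 0 1'
python3 -m handwheel '0 0 0.05 0 0 0 1;0 0 0.05 0 0 0 1;0 0 0.05 0 0 0 1'
```

```text
time_s: 19.4
tcp_pos: [0.4341, 0.1493, 0.1169]
eef_rot: [-3.141, -0.001, -0.003]
contact_force: [0.1, -0.9, -0.4]
opening: 0.45
gripper_force: 20.0
time_s: 19.7
tcp_pos: [0.4337, 0.1493, 0.1156]
eef_rot: [-3.141, -0.001, -0.002]
contact_force: [-0.9, -0.2, -0.9]
opening: 0.444
gripper_force: 20.0
time_s: 20.0
tcp_pos: [0.4338, 0.1493, 0.1156]
eef_rot: [-3.141, -0.001, -0.001]
contact_force: [-1.7, 0.2, 5.8]
opening: 0.45
gripper_force: 20.1
```

```bash
python3 -m handwheel '0 0 0 0 0 0 0;0 0 0 0 0 0 -0.2;0 0 0 0 0 0 -0.5;0 0 0 0 0 0 -1;0 0 0 0 0 0 -1;0 0 -2 0 0 0 -1;0 0 -6 0 0 0 -1;0 0 -10 0 0 0 -1' 
python3 -m handwheel '-2 -3 -2 0 0 0 -1;-5 -6.5 -3 0 0 0 -1;-7 -9.9 -3 0 0 0 -1;-7 -9.9 -3 0 0 0 -1;-7 -9.9 -3 0 0 0 -1'
python3 - <<'E'
from h import *
o=arm.observe(); I=arm.camera_info("wrist"); w=arm.grab_frame("wrist"); cv2.imwrite("pics/w7.png",w); np.save("w7.npy",I)
p=o["tcp_pos"];q=proj(I,(.364,.248,.052));print(p,q)
E
```

```text
time_s: 20.8
tcp_pos: [0.4324, 0.1491, 0.2148]
eef_rot: [3.141, 0.001, -0.005]
contact_force: [0.8, -0.8, 0.2]
opening: 0.996
gripper_force: 0.0
time_s: 21.3
tcp_pos: [0.3629, 0.2485, 0.2446]
eef_rot: [3.141, 0.005, 0.0]
contact_force: [0.6, 0.1, -0.6]
opening: 1.0
gripper_force: 0.0
[0.36286488 0.24850591 0.24455766] [257.33468014 195.90058661]
```

View pics/w7.png

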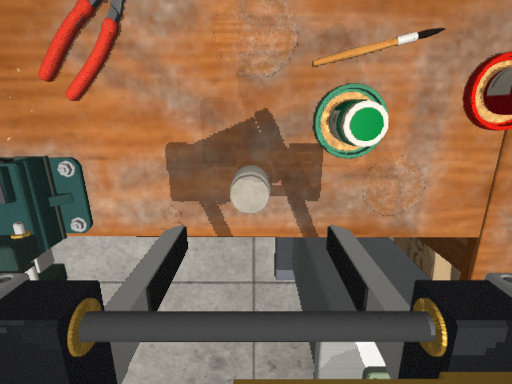

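The wrist view shows the white cap at (250,194), which puts the jar at about (0.3655, 0.2545). The green jar stands in its holder at (360,122).

```bash
python3 -m handwheel '0.25 -0.6 3 0 0 0 -1;0.25 -0.6 6 0 0 0 -1;0.25 -0.6 9 0 0 0 -1;0.25 -0.6 11.3 0 0 0 -1;0.25 -0.6 12.8 0 0 0 -1;0.25 -0.6 13.4 0 0 0 -0.3;0.25 -0.6 13.4 0 0 0 -0.1;0.25 -0.6 13.4 0 0 0 0' 20
python3 -m handwheel '0 0 0 0 0 0 0.15;0 0 0 0 0 0 0.3;0 0 0 0 0 0 1;0 0 0 0 0 0 1;0 0 0 0 0 0 1;0 0 0 0 0 0 1;0 0 0 0 0 0 1;0 0 0 0 0 0 1' 20
```

```text
time_s: 22.15
tcp_pos: [0.3667, 0.2539, 0.1112]
eef_rot: [-3.141, 0.001, -0.002]
contact_force: [-0.8, 0.5, -0.2]
opening: 0.784
gripper_force: 0.0
time_s: 22.95
tcp_pos: [0.3661, 0.2545, 0.1111]
eef_rot: [-3.141, -0.001, -0.001]
contact_force: [-0.7, 0.9, 4.9]
opening: 0.434
gripper_force: 20.0
```

```bash
python3 -m handwheel '0 0 -1 0 0 0 1;0 0 -3 0 0 0 1;0 0 -6 0 0 0 1;0 0 -9 0 0 0 1;0.5 2.5 -10 0 0 0 1;1.2 5.7 -10 0 0 0 1;1.9 9 -10 0 0 0 1;2.6 12.5 -10 0 0 0 1' 
python3 -m handwheel '0.8 3.7 0 0 0 0 1;1.6 7.4 0 0 0 0 1;2.4 11.1 0 0 0 0 1;3.1 14.8 0 0 0 0 1;3.9 18.5 0 0 0 0 1;4.7 22.2 0 0 0 0 1;5.5 25.9 0 0 0 0 1;6.2 29.5 0 0 0 0 1' 
python3 -m handwheel '0.8 3.7 0 0 0 0 1;1.6 7.4 0 0 0 0 1;2.4 11.1 0 0 0 0 1;3.1 14.5 0 0 0 0 1;3.5 16.5 0 0 0 0 1;3.7 17.3 0 0 0 0 1;3.7 17.3 0 0 0 0 1;3.7 17.3 0 0 0 0 1' 
python3 - <<'E'
from h import *
o=arm.observe(); I=arm.camera_info("wrist"); w=arm.grab_frame("wrist")
cv2.imwrite("pics/w8.png",w)
p=o["tcp_pos"];print(o["opening"],p,proj(I,(p[0],p[1],p[2]-.059)),proj(I,(.491,-.339,.004)))
E
```

```text
time_s: 23.75
tcp_pos: [0.3914, 0.128, 0.2108]
eef_rot: [3.141, 0.003, -0.0]
contact_force: [1.0, 0.0, -1.7]
opening: 0.435
gripper_force: 20.0
time_s: 24.55
tcp_pos: [0.4535, -0.1673, 0.2105]
eef_rot: [-3.141, -0.0, 0.002]
contact_force: [0.9, 0.0, -1.2]
opening: 0.435
gripper_force: 20.0
time_s: 25.35
tcp_pos: [0.4907, -0.3375, 0.2102]
eef_rot: [-3.14, -0.002, 0.002]
contact_force: [0.2, 0.2, -1.6]
opening: 0.434
gripper_force: 20.0
0.4340156123075862 [ 0.49070292 -0.33753034  0.21018242] [257.24311988 267.60818704] [258.6599502  192.58471072]
```

View pics/w8.png

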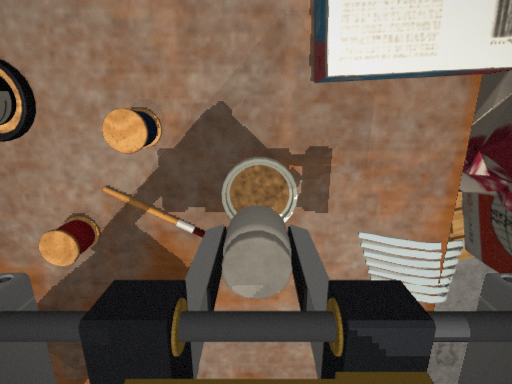

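The wrist view shows the white jar held upright at (257,267), with its holder at (259,192), about 1.5 mm to the right. I'll correct that while lowering.

```bash
python3 -m handwheel '0 0.15 2.5 0 0 0 1;0 0.15 5 0 0 0 1;0 0.15 7.3 0 0 0 1;0 0.15 8.6 0 0 0 1;0 0.15 9.1 0 0 0 1;0 0.15 9.3 0 0 0 1;0 0.15 9.4 0 0 0 1;0 0.15 9.4 0 0 0 1' 
python3 -m handwheel '0 0 0.05 0 0 0 1;0 0 0.1 0 0 0 1;0 0 0.1 0 0 0 1'
python3 -m handwheel '0 0 0.05 0 0 0 1;0 0 0.05 0 0 0 1;0 0 0.05 0 0 0 1'
```

```text
time_s: 26.2
tcp_pos: [0.4918, -0.3407, 0.1178]
eef_rot: [3.14, 0.001, 0.002]
contact_force: [0.1, 0.3, -0.8]
opening: 0.433
gripper_force: 20.0
time_s: 26.5
tcp_pos: [0.4912, -0.3404, 0.1159]
eef_rot: [3.141, 0.001, 0.0]
contact_force: [0.2, -0.1, -0.3]
opening: 0.434
gripper_force: 20.0
time_s: 26.8
tcp_pos: [0.4912, -0.3403, 0.1152]
eef_rot: [3.142, 0.001, 0.0]
contact_force: [0.2, -0.5, -1.8]
opening: 0.435
gripper_force: 20.0
```

```bash
python3 -m handwheel '0 0 0.05 0 0 0 1;0 0 0.05 0 0 0 1;0 0 0.05 0 0 0 1'
```

```text
time_s: 27.1
tcp_pos: [0.4912, -0.3403, 0.1151]
eef_rot: [3.141, 0.001, 0.0]
contact_force: [-1.9, 1.8, 3.1]
opening: 0.437
gripper_force: 20.0
```

Contact. I'll release, retreat straight up, and check.

```bash
python3 -m handwheel '0 0 0 0 0 0 0;0 0 0 0 0 0 -0.2;0 0 0 0 0 0 -0.5;0 0 0 0 0 0 -1;0 0 0 0 0 0 -1;0 0 -2 0 0 0 -1;0 0 -6 0 0 0 -1;0 0 -10 0 0 0 -1' 
python3 -m handwheel '-3 2 -5 0 0 0 -1;-6 4 -10 0 0 0 -1;-10 5 -15 0 0 0 -1;-10 5 -18 0 0 0 -1;-10 5 -18 0 0 0 -1;-10 5 -18 0 0 0 -1'
python3 - <<'E'
from h import *
a=arm.grab_frame("scene")[130:310,150:350]; b=arm.grab_frame("side")[140:300,170:370]
f=lambda x,h:cv2.resize(x,(390,h))
cv2.imwrite("pics/end.png",np.hstack([f(a,351),f(b,351)]))
E
```

```text
time_s: 27.9
tcp_pos: [0.4905, -0.3397, 0.2145]
eef_rot: [-3.14, -0.001, 0.003]
contact_force: [-0.2, -0.4, 0.9]
opening: 0.998
gripper_force: 0.0
time_s: 28.5
tcp_pos: [0.3913, -0.3914, 0.3978]
eef_rot: [3.136, -0.001, 0.006]
contact_force: [0.1, 0.4, -1.0]
opening: 0.998
gripper_force: 0.0
```

View pics/end.png

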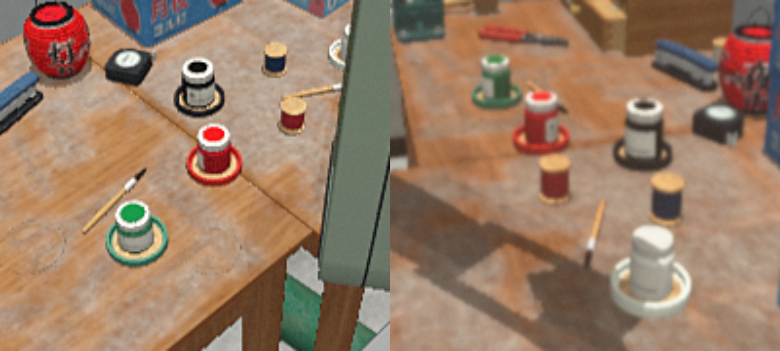

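All four jars stand upright in their own holders: in the side half, green (495,80), red (542,115), black (643,125) and white (651,265). Both spools are standing where they were.

```bash
python3 -c "
from station import arm
print(arm.finish_job())"
```

```text
the job is handed in; nothing more can be done
None
```

The red, black, green and plain white jars are each upright on the floor of their own colour's holder, both spools are still standing where they were, nothing was knocked over, and the job was handed in at about 29 s of the 104 s allowed.

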